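Light the gas griddle

TASK

Light the griddle: swing the lever of the gas cock on the side pipe fully open, so that it lies in line with the pipe; then push the big burner knob right in and, holding it in so that it clears its safety catch unforced, turn it anticlockwise as far as it goes and let it spring back out; then press the igniter button right in and let go. Leave the bottle, jar and turner where they are.

Things in the scene. Friction and masses are not known exactly. Their poses are not given: they have to be found in the camera images.
- griddle: Fixed griddle. Origin: centre of its underside, on the bench; +x away from the robot, +y left. Grey deck on the robot's side (top 85 mm high, x -180 to -45, y -200 to 200 mm) carries burner knob and igniter 170 to 240 mm apart, either one on the left. Behind it the black mould plate (edges 108 mm high). Gas pipe, 24 mm thick, axis 45 mm high, along x at y = -255 mm, carries the gas cock.
- gas_lever (a joint): Angle of the gas cock's lever: 0 = shut, square to the pipe, pointing away from the griddle (griddle -y); grows anticlockwise seen from above to its end stop at 1.571 = fully open, in line with the pipe, pointing along griddle +x. Stays where it is left; friction 0.12 N m. It starts between 0 and 0.35.
- lever_pivot (a point): On the vertical axis of the gas cock's lever, at the lever's mid-height, 93 mm above the bench; turns with it: the lever points along its -y. The lever is a dark steel bar 14 mm wide, 22 mm high (82 to 104 mm above the bench), reaching 80 mm from the axis; hub radius 13 mm. Below it: brass cock body, 60 mm long, top at 65 mm.
- lever_end (a point): Outer end of the gas lever's bar, at mid-height, 80 mm from its axis.
- burner_knob (a joint): Turn of the burner knob: 0 = off (starts 0 to 0.1), grows anticlockwise seen from above to its end stop at 1.40 (full flame). While the knob is out, a tooth on its rim strikes the fixed safety catch at about 0.25; pressed in 7.5 mm or more it passes under the catch and has cleared it at 0.66, from where the knob may rise again. Friction 0.06 N m; stays where it is left.
- knob_press (a joint): How far the burner knob is pushed down into the deck: 0 = out, 0.010 m = fully in. Spring: it begins to move at about 6 N and needs about 12 N when fully in; it springs back out when let go (unless it is under the catch).
- knob_mid (a point): On the burner knob's vertical axis at mid-height of its grip bar (124 mm above the bench while out); moves and turns with it. x lies along the bar, pointer end (white line, rim tooth) at -x. Black round skirt, 42 mm radius, 8 mm thick, top face 13 mm below this point; upright bar across it 76 mm long, 16 wide, 26 high, top 13 mm above this point. May be pressed on skirt or bar.
- igniter (a joint): How far the igniter button is pressed down: 0 = out, 0.008 m = fully in (takes about 7 N; spring return).
- igniter_top (a point): Centre of the top face of the black round igniter button, 40 mm in diameter, in a dark steel round housing 56 mm in diameter; pressed straight down. About 109 mm above the bench.
- oil_bottle: Amber glass bottle, 60 mm diameter, 190 mm high, standing to the left of the griddle; origin at the centre of its underside.
- spice_jar: Glass jar with metal lid, 56 mm diameter, 90 mm high, standing left of the griddle, beyond the bottle; origin at the centre of its underside.
- turner: Spatula with black handle lying on the bench at the near left of the griddle; its length is along its x.
- catch (a point): Top of the safety catch: a small fixed steel post with a short overhang, 44 to 61 mm from the knob's axis, its top 1 mm above the skirt of the knob when out.

How it is judged (in metres and radians):
On the way, in this order (a step that is already met when the one before it is completed fails the run):
1. the gas cock is fully open, its lever in line with the pipe (within 0.17 rad) (value of joint gas_lever above 1.4 rad), for 0.2 s.
2. the burner knob is turned past its catch to its end (over 1.25 rad) and has sprung back out (value of joint burner_knob above 1.25 rad and value of joint knob_press below 0.002 m), for 0.2 s.
3. the igniter is pressed in (over 6 mm of its 8 mm) (value of joint igniter above 0.006 m), for 0.05 s.
At the end, for the whole second after the job is handed in: The gas lever is fully open (over 1.40 rad), the burner knob is at its full-flame end (over 1.25 rad) and out (pressed less than 2 mm), and the igniter has been let go (pressed less than 2 mm) (all of step 2 and value of joint gas_lever above 1.4 rad and value of joint igniter below 0.002 m); the robot touches nothing.
It fails at once if the bottle, jar or turner is moved by more than 30 mm or the bottle or jar is tipped (distance of any of oil_bottle, spice_jar, turner from where it was at the start of the episode above 0.03 m or angle between any of oil_bottle, spice_jar's own z axis and vertical above 0.5 rad).
It fails at once if the burner knob is forced past its safety catch without being pushed in (pressed less than 5 mm while its tooth is at the catch) (value of joint burner_knob between 0.36 and 0.54 rad and value of joint knob_press below 0.005 m).
It also fails if it takes over 64 s, if anything falls off the work surface, if the arm or the gripper's body presses on something with over 40 N, if the wrist force passes 120 N, or if a joint passes its speed limit or range.

ROBOT

A 6-joint arm with a two-finger parallel gripper is mounted at the origin on the work surface. World frame = base frame: x ahead of the robot, y to its left, z up, the work surface at z = 0. Lengths are in mm, angles in rad, forces in N, time in s.
With the tool pointing down it reaches from about 250 to 800 mm from the base axis. Payload 3.9 kg.
Tool frame: the origin (TCP) lies at the very end of the fingers, on their centre line; the grasp point (between the pads) lies 19 mm behind it; z points along the fingers, y is the line along which they close (so a half turn about z gives the same grasp; the last joint's range is limited). The gripper opens to 85 mm and grips with 20 to 120 N. Pads are 22 mm wide; open, the fingers measure 114 mm over their backs; the gripper's body (76 mm by 85 mm) begins 54 mm behind the grasp point. The pads swing forward as they close: fully open they stand 13 mm farther back than shut.
Start: joints at [-1.193, 0.26, -0.138, 1.173, 0, 1.571], TCP at [193.655, -487.968, 231.304] pointing down, gripper open.
Joint ranges: [-2.78, 2.78], [-0.83, 1.72], [-1.28, 1.37], [-1.9, 2.12], [-1.57, 1.48], [-3.14, 3.14]. Speed limits (rad/s): [2.57, 2.57, 3.14, 3.14, 3.14, 3.14].

INTERFACE

Orientations are given as a rotation vector (axis times angle).
In Python, from station import * gives the robot as it stands. The module is installed in compiled form; this text tells all that it offers.
- The arm moves only by the shell command python3 -m jog 'ROWS' [FORCE]. ROWS is JSON, a list of rows, each a list of 3 entries, a list of its own where there are three numbers: the shift along the world's x, y, z in cm, then the turn, a rotation vector about the world's x, y, z in rad, then the finger opening in cm, from 0 to 8.54. A call has 1 to 8 rows; each row shifts and turns the commanded pose from where the row before left it; what a row does not reach is not made up. A row lasts 1/10 s, in which the tool goes at most 50 mm and 8.59 degrees, less where a joint would pass 70% of its speed; a pose out of reach is approached as far as the arm can. A call is refused whole if a number of a shift passes 5 or a number of a turn 0.15, either way. A call with a gripper value outside its range is refused whole. The fingers move at their own pace and stop on an object; FORCE is the grip in N (left out, the last holds). Time passes only in rows, so rows that do not move let the fingers close. It gives the time, the measured TCP pose, the force, the opening and the grip force at its end, in the units of the state.
- observe(): the state, without advancing time (a new reading comes with each control period).
- grab_frame(name): name is "scene" or "side" or "wrist"; returns a dict with "color" (420x560x3 uint8, red, green, blue), "range_z" (420x560 float32, mm along the optical axis (not along the pixel's ray), 0 where there is no reading), "fovy" (degrees; the focal length in pixels is half the picture's height over the tangent of half this angle, whatever the lens; pixels are square), "cx", "cy" (the principal point, pixels), "view" (4x4, takes a point from world to camera coordinates); the wrist camera has in their place "hand_eye" (4x4, takes a point from camera to tool coordinates, whose origin is the TCP and whose axes are the flange's). Camera axes: x right, y down, z forward; pixel columns grow to the right and rows downward; lengths in mm; the calibration is good to about 2 mm. A picture is of the moment at which its call begins: read the wrist's pose just before it.
- hand_in(): hands the job in; it is judged then, once.
The state is a dict: "t": time; "joints": joint angles; "dq": joint speeds; "joint_torque": joint torques, N m; "ee_pos": TCP position; "orientation": TCP orientation; "wrist_force": force on the tool from outside, world axes, zero at the start; "moment": the same for the moment, N m; "grip_width": opening from 0.0 (shut) to 1.0 (fully open); "gripper_force": force on a finger pad.
Only numpy, scipy, OpenCV 4.12 (cv2) and the standard library are available. Lean on these libraries where they do the work, as an engineer would, in place of code of your own. Each camera call takes 0.05 s, during which the arm holds its last target. There are 200 camera calls.

## Working session

There is one attempt and no reset: what is moved stays moved. The work goes in short steps, Python scripts to look and compute and a shell command to move; the robot and the scene stay as the last step left them, time stands still between calls to the robot, and variables do not carry over. Pictures are saved under pics/ and viewed, at most 10 in all, crops included, and the job is handed in when it is done.

```bash
mkdir -p pics; cat > h.py <<'E'
from station import *
import numpy as np, cv2
def snap(n):
    f=grab_frame(n); np.savez('%s.npz'%n,**f); return f
def load(n): return np.load('%s.npz'%n)
def px(f,u,v,z=None):
    "world point at pixel; z: intersect with plane height instead of depth"
    F=f['color'].shape[0]/2/np.tan(np.radians(f['fovy'])/2)
    d=np.array([(u-f['cx'])/F,(v-f['cy'])/F,1.])
    M=np.linalg.inv(f['view'])
    if z is None:
        p=d*f['range_z'][int(v),int(u)]
        return (M@np.r_[p,1])[:3]
    o=M[:3,3]; w=M[:3,:3]@d
    return o+w*(z-o[2])/w[2]
E
python3 - <<'E'
from h import *
for n in('scene','side'):
    f=snap(n); cv2.imwrite('pics/%s0.png'%n,cv2.resize(f['color'][:,:,::-1],(800,600),interpolation=cv2.INTER_CUBIC))
print(observe())
E
```

```text
{'t': 0.1, 'joints': array([-1.19298441e+00,  2.60663000e-01, -1.39232567e-01,  1.17271031e+00,
       -3.95038082e-05,  1.57082252e+00]), 'dq': array([ 1.27052589e-03, -2.25951218e-03,  2.56505892e-03, -1.57299094e-05,
       -7.24340299e-04, -1.29621683e-03]), 'joint_torque': array([-1.02178139e-03, -4.06508374e+01,  2.54527062e+01,  1.01074812e-02,
       -1.41018331e-04,  7.70154543e-06]), 'ee_pos': array([ 193.42847368, -487.40972388,  230.52755378]), 'orientation': array([-3.08397376e+00, -5.89569478e-01,  5.94415052e-04]), 'wrist_force': array([-0.07965758, -0.14508426,  0.26036847]), 'moment': array([ 0.03802438, -0.00473131,  0.01578289]), 'gripper_force': 0.0, 'grip_width': 0.9980629347508956}
```

View pics/scene0.png

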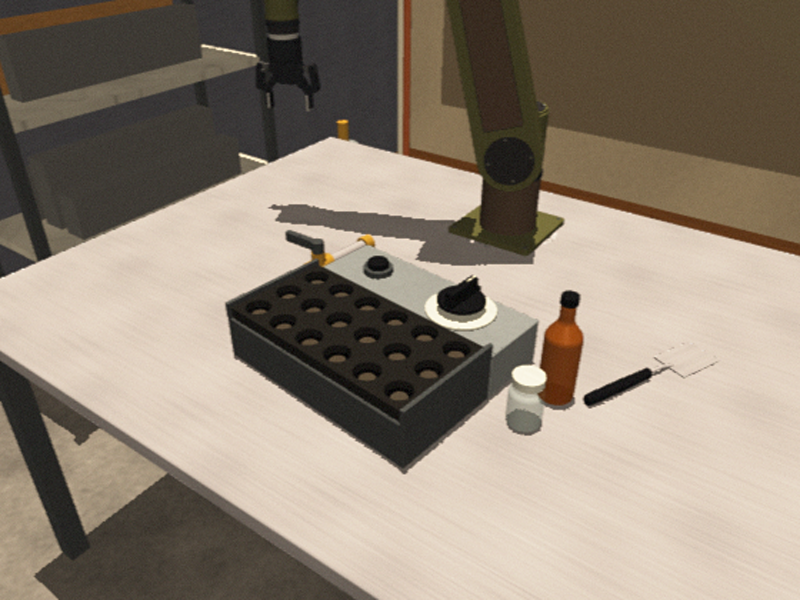

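View pics/side0.png

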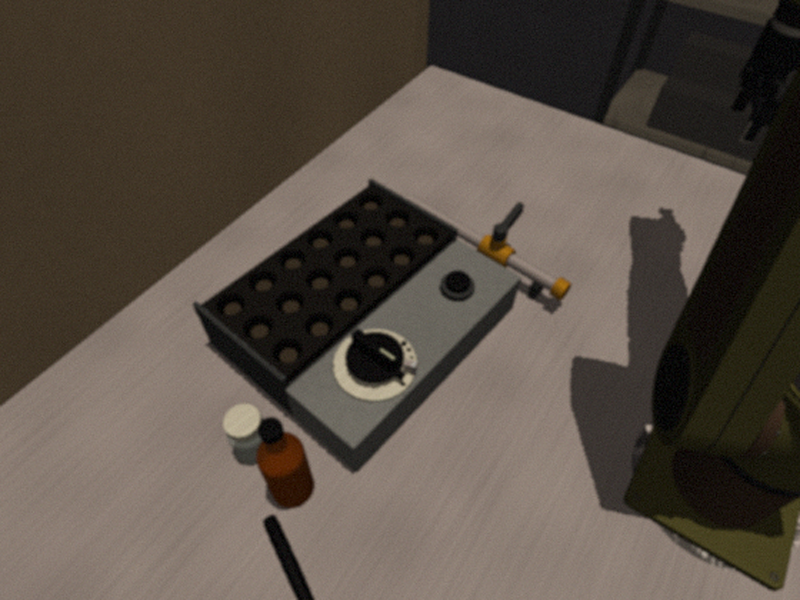

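The side view shows the knob at about (375,358), the igniter (458,281), the lever hub (500,232) and the lever end (519,207), all in 800x600 pixels. The scene view shows the knob at (462,298), the igniter (378,264), the lever hub (318,245) and the lever end (290,236).

```bash
python3 - <<'E'
from h import *
s=1/1.42857
S=load('side');C=load('scene')
for nm,f,u,v,z in [('ign',S,458,280,109),('ign',C,378,262,109),('hub',S,500,231,104),('hub',C,319,243,104),('lend',S,519,207,104),('lend',C,289,234,104),
 ('knob',S,375,360,111),('knob',C,462,300,111),('deckcornerNL',S,353,465,0),('deckNRtop',S,519,282,85),('deckNLtop',S,353,446,85),('plateFL',C,404,467,0),('plateFL',C,404,412,108),('plateNLtop',C,491,348,108),('plateFRtop',C,229,304,108)]:
    print(nm,px(f,u*s,v*s).round(),px(f,u*s,v*s,z).round())
f=S;a=f['color'][215:295,220:305,::-1]; b=f['color'][135:215,320:405,::-1]
c=C['color'][160:200,195:235,::-1]
cv2.imwrite('pics/crop.png',np.hstack([cv2.resize(x,(390,390),interpolation=cv2.INTER_CUBIC) for x in(a,b)]))
E
```

```text
ign [456. -35. 108.] [455. -35. 109.]
ign [464. -31. 105.] [469. -27. 109.]
hub [ 454. -177.  103.] [ 454. -176.  104.]
hub [ 468. -170.  104.] [ 469. -170.  104.]
lend [ 454. -249.  105.] [ 454. -250.  104.]
lend [ 465. -253.   97.] [ 474. -243.  104.]
knob [474. 164. 115.] [476. 162. 111.]
knob [497. 166. 113.] [494. 164. 111.]
deckcornerNL [434. 276.  25.] [441. 269.   0.]
deckNRtop [ 400. -182.   -0.] [ 379. -107.   85.]
deckNLtop [433. 273.  83.] [432. 273.  85.]
plateFL [770. 239.   3.] [767. 237.   0.]
plateFL [768. 237. 104.] [771. 239. 108.]
plateNLtop [574. 263. 103.] [580. 266. 108.]
plateFRtop [ 718. -152.  103.] [ 723. -146.  108.]
```

View pics/crop.png

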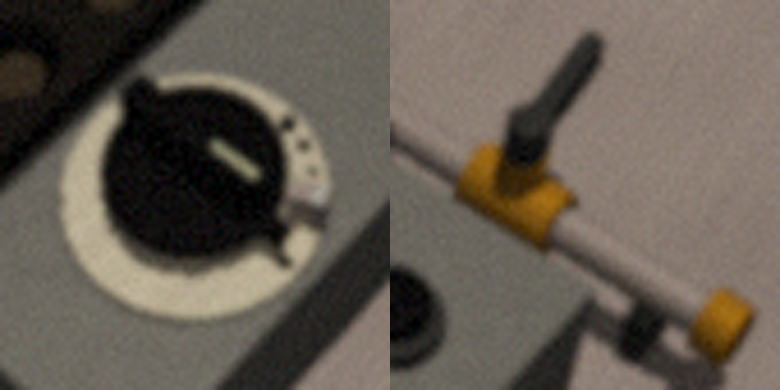

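Knob and catch are visible: the catch is at about (310,200) in the left crop. The lever points about square to the pipe. The griddle's yaw is about -0.13. I'll move over the lever, high up, and look with the wrist camera.

```bash
python3 -m jog '[[[2.5,3.2,0],[0,0,-0.1],0],[[2.5,3.2,0],[0,0,-0.1],0],[[2.5,3.2,0],[0,0,-0.1],0],[[2.5,3.2,0],[0,0,-0.1],0],[[2.5,3.2,0],[0,0,-0.1],0],[[2.5,3.2,0],[0,0,0],0],[[2.5,3.2,0],[0,0,0],0],[[2.5,3.2,0],[0,0,0],0]]'
python3 - <<'E'
from h import *
o=observe();print(o['joints'],o['ee_pos'],o['orientation'],o['wrist_force'])
f=snap('wrist');print(f['hand_eye'])
np.save('wpose.npy',np.r_[o['ee_pos'],o['orientation']])
cv2.imwrite('pics/w1.png',f['color'][:,:,::-1])
E
```

```text
t: 0.9
ee_pos: [394.2, -230.4, 231.0]
orientation: [-3.136, 0.192, 0.001]
wrist_force: [1.7, -0.3, -0.5]
grip_width: -0.001
gripper_force: 0.0
[-5.28932957e-01  1.43631474e-01 -2.90209423e-01  1.13744267e+00
 -4.12317308e-05  2.73496903e+00] [ 394.15745507 -230.39424457  231.03806435] [-3.13553724e+00  1.91992123e-01  7.12293005e-04] [ 1.716047   -0.28655377 -0.51230346]
[[-4.38617977e-04 -9.51449263e-01 -3.07805308e-01  7.95313842e+01]
 [ 9.99999837e-01 -5.29926724e-04  2.13058332e-04 -8.11533386e-01]
 [-3.65828452e-04 -3.07805164e-01  9.51449340e-01 -1.40977673e+02]
 [ 0.00000000e+00  0.00000000e+00  0.00000000e+00  1.00000000e+00]]
```

View pics/w1.png

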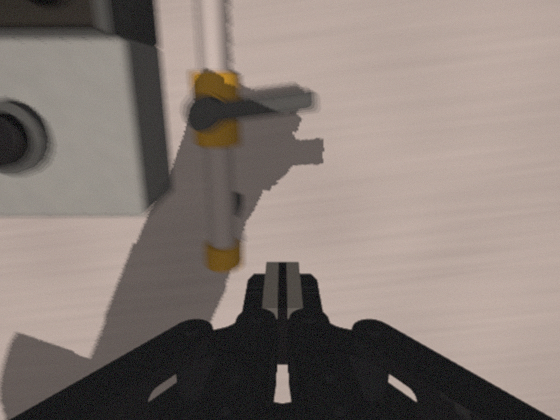

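The wrist picture shows the hub top at (205,112), the lever end (313,97), the pipe running vertically at column 222, and the igniter at the left edge (8,135).

```bash
cat >> h.py <<'E'
from scipy.spatial.transform import Rotation as R
def wpx(f,P,u,v,z):
    T=np.eye(4);T[:3,:3]=R.from_rotvec(P[3:]).as_matrix();T[:3,3]=P[:3]
    g=dict(color=f['color'],fovy=f['fovy'],cx=f['cx'],cy=f['cy'],range_z=f['range_z'],view=np.linalg.inv(T@f['hand_eye']))
    return px(g,u,v).round(1),px(g,u,v,z).round(1)
E
python3 - <<'E'
from h import *
f=load('wrist');P=np.load('wpose.npy')
for n,u,v,z in [('hub',204,113,104),('mid',260,104,104),('end',316,97,104),('ign',8,135,109),('pipe far',213,30,57),('pipe near',222,200,57)]: print(n,*wpx(f,P,u,v,z))
E
```

```text
hub [ 462.1 -183.2  102.6] [ 462.2 -183.5  104. ]
mid [ 463.3 -222.7  101.3] [ 463.4 -222.9  104. ]
end [ 463.2 -261.7  102.6] [ 463.3 -261.6  104. ]
ign [464.4 -46.3 107.8] [464.4 -47.2 109. ]
pipe far [ 520.3 -191.8   55.7] [ 520.1 -192.    57. ]
pipe near [ 384.7 -175.1   54.4] [ 385.4 -175.6   57. ]
```

```bash
python3 - <<'E'
from h import *
h=np.array([462.3,-183.4]);p=np.array([414,-238.])
for ph in np.r_[-1.571+0.144*np.arange(11)]:
    u=np.array([np.cos(ph),np.sin(ph)]);n=np.array([-u[1],u[0]])
    q=h+55*u-17*n; print(round(ph,3),q.round(),((q-p)/10).round(2)); p=q
E
python3 -m jog '[[[1,-0.4,-4],[0,0,0.12],0],[[1,-0.4,-4],[0,0,0],0],[[0,0,-4],[0,0,0],0],[[0,0,-2.5],[0,0,0],0],[[0,0,0],[0,0,0],0]]'
```

```text
-1.571 [ 445. -238.] [ 3.13 -0.04]
-1.427 [ 453. -240.] [ 0.81 -0.19]
-1.283 [ 462. -241.] [ 0.83 -0.07]
-1.139 [ 470. -240.] [0.83 0.05]
-0.995 [ 478. -239.] [0.81 0.17]
-0.851 [ 486. -236.] [0.78 0.28]
-0.707 [ 493. -232.] [0.73 0.39]
-0.563 [ 500. -227.] [0.67 0.49]
-0.419 [ 506. -221.] [0.59 0.58]
-0.275 [ 511. -215.] [0.5  0.66]
-0.131 [ 515. -207.] [0.4  0.73]
t: 1.45
ee_pos: [410.2, -238.1, 82.7]
orientation: [-3.137, 0.003, 0.012]
wrist_force: [-1.4, 0.3, 0.3]
grip_width: 0.001
gripper_force: 0.0
```

```bash
python3 -m jog '[[[1.6,0,0.3],[0,0,0],0],[[1.6,0,0],[0,0,0],0],[[0.8,-0.2,0],[0,0,0.144],0],[[0.8,-0.1,0],[0,0,0.144],0],[[0.8,0.1,0],[0,0,0.144],0],[[0.8,0.2,0],[0,0,0.144],0],[[0.8,0.3,0],[0,0,0.144],0]]'
python3 -m jog '[[[0.7,0.4,0],[0,0,0.144],0],[[0.7,0.5,0],[0,0,0.144],0],[[0.6,0.6,0],[0,0,0.144],0],[[0.5,0.6,0],[0,0,0.144],0],[[0.4,0.7,0],[0,0,0.144],0],[[0,0,0],[0,0,0],0]]'
python3 - <<'E'
from h import *
f=snap('side');cv2.imwrite('pics/s2.png',cv2.resize(f['color'][90:300,250:530,::-1],(800,600),interpolation=cv2.INTER_CUBIC))
E
```

```text
t: 2.15
ee_pos: [484.6, -237.3, 90.5]
orientation: [-2.938, -1.111, 0.003]
wrist_force: [-3.7, -1.3, 0.2]
grip_width: -0.001
gripper_force: 1.3
t: 2.75
ee_pos: [514.6, -209.9, 90.7]
orientation: [2.362, 2.068, -0.003]
wrist_force: [-3.1, -3.8, 0.7]
grip_width: 0.004
gripper_force: 1.5
```

View pics/s2.png

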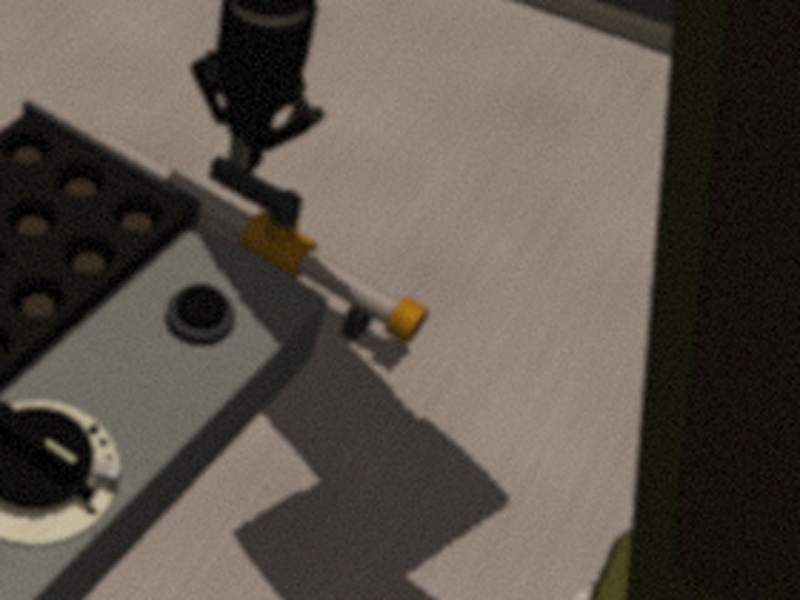

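The lever is now nearly in line with the pipe, running from (225,170) to (290,210). I'll push on to the stop, watching the force.

```bash
python3 -m jog '[[[0,0.3,0],[0,0,0],0],[[0,0.3,0],[0,0,0],0],[[0,0,0],[0,0,0],0]]'; python3 -m jog '[[[0,0.3,0],[0,0,0],0],[[0,0,0],[0,0,0],0]]'
```

```text
t: 3.1
ee_pos: [514.7, -209.6, 90.8]
orientation: [2.362, 2.055, -0.014]
wrist_force: [-4.0, -16.8, 0.0]
grip_width: -0.004
gripper_force: 8.7
t: 3.3
ee_pos: [514.7, -209.5, 91.0]
orientation: [2.36, 2.051, -0.021]
wrist_force: [-4.5, -24.2, -2.1]
grip_width: 0.004
gripper_force: 12.1
```

```bash
python3 -m jog '[[[0,-1.5,0],[0,0,0],0],[[0,-1.5,1],[0,0,0],0],[[0,0,4.5],[0,0,0],0],[[0,0,5],[0,0,0],0],[[0,0,5],[0,0,0.14],0],[[0,4,0],[0,0,0.14],0],[[0,4,0],[0,0,0.14],8.5],[[0,4,0],[0,0,0.14],8.5]]'
python3 -m jog '[[[0,4,0],[0,0,0.15],8.5],[[0,4,0],[0,0,0.15],8.5],[[0,4,0],[0,0,0.15],8.5],[[-0.5,4,0],[0,0,0.15],8.5],[[-0.5,4,0],[0,0,0.15],8.5],[[-0.5,4,0],[0,0,0.15],8.5],[[-0.5,4,0],[0,0,0.14],8.5],[[-0.5,1,0],[0,0,0],8.5]]'
python3 -m jog '[[[0,0,0],[0,0,0],8.5],[[0,0,0],[0,0,0],8.5]]'
python3 - <<'E'
from h import *
o=observe();print(o['joints'])
f=snap('wrist')
np.save('wpose.npy',np.r_[o['ee_pos'],o['orientation']])
cv2.imwrite('pics/w3.png',f['color'][:,:,::-1])
E
```

```text
t: 4.1
ee_pos: [515.3, -109.0, 246.3]
orientation: [1.695, 2.643, 0.004]
wrist_force: [0.5, -0.1, 0.0]
grip_width: 0.335
gripper_force: 0.0
t: 4.9
ee_pos: [489.7, 183.8, 245.4]
orientation: [0.156, 3.137, 0.005]
wrist_force: [0.4, -0.5, 0.6]
grip_width: 0.996
gripper_force: 0.0
t: 5.1
ee_pos: [489.8, 179.4, 244.9]
orientation: [0.165, 3.137, -0.0]
wrist_force: [-0.1, 0.1, 0.2]
grip_width: 0.998
gripper_force: 0.0
[ 3.51306981e-01  2.48527260e-01 -1.18239654e-01  1.20358433e+00
 -2.05488973e-04  4.56547412e-01]
```

View pics/w3.png

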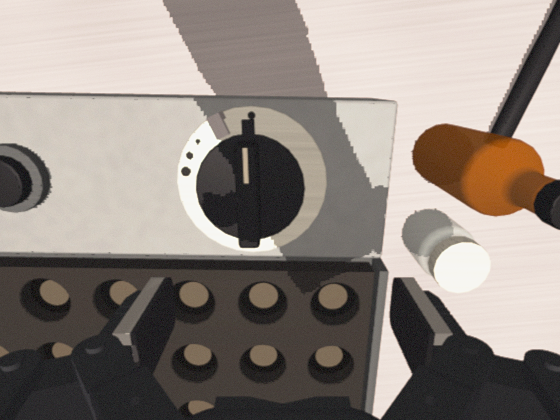

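The picture shows the bar from (248,121) to (249,246), the skirt centred at (250,188), the igniter at (12,183), and the bottle and jar on the right.

```bash
python3 - <<'E'
from h import *
f=load('wrist');P=np.load('wpose.npy')
for n,u,v,z in [('barP',248,121,137),('barF',249,246,137),('mid',249,184,137),('skL',196,187,111),('skR',304,187,111),('skB',250,241,111),('ign',8,183,109),('cap',555,203,190),('bottleL',415,150,95),('jarL',432,265,90),('deckN L',397,102,85),('deckN',0,94,85)]: print(n,*wpx(f,P,u,v,z))
E
```

```text
barP [433.3 161.5 109.1] [431.1 164.2 137. ]
barF [519.4 152.9 134.7] [518.4 153.2 137. ]
mid [473.1 159.2 136.2] [472.9 159.3 137. ]
skL [477.9 115.4 108.3] [477.3 116.1 111. ]
skR [486.4 197.3 109.3] [485.9 197.2 111. ]
skB [515.4 154.2 135.1] [525.4 150.9 111. ]
ign [459.9 -26.5 107.8] [459.7 -25.6 109. ]
cap [488.3 330.3 189.5] [488.1 330.  190. ]
bottleL [486.8 314.7   8.7] [469.8 285.8  95. ]
jarL [577.  305.3  82.7] [573.1 302.5  90. ]
deckN L [433.2 276.1  82.2] [433.  275.3  85. ]
deckN [394.8 -30.2  80.9] [395.  -27.2  85. ]
```

```bash
python3 -m jog '[[[-0.4,-1.1,-3],[0,0,-0.025],5],[[-0.4,-1.1,-3],[0,0,0],5],[[0,0,-3],[0,0,0],5],[[0,0,-0.5],[0,0,0],5],[[0,0,0],[0,0,0],5],[[0,0,0],[0,0,0],5]]'
python3 - <<'E'
from h import *
f=snap('wrist');cv2.imwrite('pics/w4.png',f['color'][:,:,::-1])
E
```

```text
t: 5.75
ee_pos: [483.0, 157.9, 150.7]
orientation: [0.204, 3.133, 0.001]
wrist_force: [-0.5, -0.1, 0.2]
grip_width: 0.582
gripper_force: 0.0
```

View pics/w4.png

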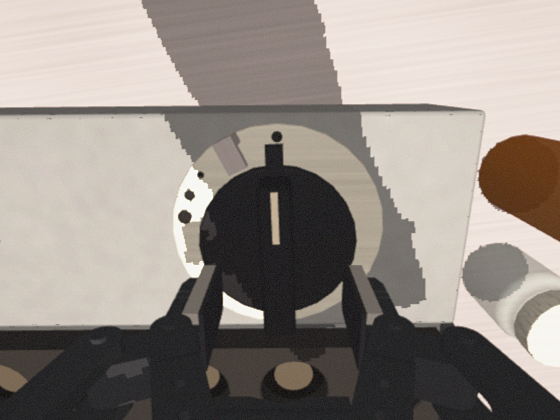

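The bar (column 279) is centred between the fingers (215 and 350). I'll descend and grip.

```bash
python3 -m jog '[[[-0.1,0,-1.5],[0,0,0],5],[[0,0,-1.5],[0,0,0],5],[[0,0,-0.5],[0,0,0],5],[[0,0,0],[0,0,0],1],[[0,0,0],[0,0,0],1],[[0,0,0],[0,0,0],1],[[0,0,0],[0,0,0],1]]' 25
```

```text
t: 6.5
ee_pos: [480.9, 156.0, 115.6]
orientation: [0.203, 3.133, -0.007]
wrist_force: [-1.9, -7.3, 5.1]
grip_width: 0.178
gripper_force: 29.5
```

```bash
python3 -m jog '[[[0,0,-0.4],[0,0,0],1],[[0,0,-0.4],[0,0,0],1],[[0,0,-0.4],[0,0,0],1],[[0,0,0],[0,0,0],1]]'
```

```text
t: 6.9
ee_pos: [481.0, 155.9, 105.4]
orientation: [0.203, 3.132, -0.007]
wrist_force: [-5.3, -7.5, 19.6]
grip_width: 0.178
gripper_force: 31.4
```

```bash
python3 -m jog '[[[0,-0.1,-0.1],[0,0,0],1],[[0,0,0],[0,0,0.1],1],[[0,0,0],[0,0,0.1],1],[[0,0,0],[0,0,0],1]]'
python3 - <<'E'
from h import *
o=observe();print(o['wrist_force'],o['moment'],o['joints'][5])
E
```

```text
t: 7.3
ee_pos: [481.0, 155.4, 105.4]
orientation: [-0.113, 3.137, -0.005]
wrist_force: [-6.7, -6.9, 24.6]
grip_width: 0.183
gripper_force: 32.2
[-6.70056155 -6.91990403 24.60804142] [-1.52833061  1.58393941  0.01596873] 0.2429186664426349
```

Force rises without further travel, so the knob is fully in. Now I'll turn it.

```bash
python3 -m jog '[[[0,0,0],[0,0,0.12],1],[[0,0,0],[0,0,0.12],1],[[0,0,0],[0,0,0.12],1],[[0,0,0],[0,0,0.12],1],[[0,0,0],[0,0,0.12],1],[[0,0,0],[0,0,0],1]]'
python3 -m jog '[[[0,0,0],[0,0,0.12],1],[[0,0,0],[0,0,0.12],1],[[0,0,0],[0,0,0.12],1],[[0,0,0],[0,0,0.12],1],[[0,0,0],[0,0,0.05],1],[[0,0,0],[0,0,0],1]]'
python3 - <<'E'
from h import *
o=observe();print(o['wrist_force'],o['moment'],o['joints'][5])
E
```

```text
t: 7.9
ee_pos: [481.5, 154.1, 105.4]
orientation: [-1.035, 2.964, -0.011]
wrist_force: [-7.2, -11.1, 24.5]
grip_width: 0.18
gripper_force: 32.2
t: 8.5
ee_pos: [482.5, 153.4, 105.4]
orientation: [-1.773, 2.592, -0.015]
wrist_force: [-4.9, -12.3, 23.1]
grip_width: 0.182
gripper_force: 32.0
[ -4.89522586 -12.33475766  23.08150439] [-2.54988507  0.91970264  0.05348607] -0.8863196985912267
```

```bash
python3 -m jog '[[[0,0,0],[0,0,0.05],1],[[0,0,0],[0,0,0.05],1],[[0,0,0],[0,0,0.03],1],[[0,0,0],[0,0,0],1]]'
python3 - <<'E'
from h import *
o=observe();print(o['wrist_force'],o['moment'],o['joints'][5])
E
```

```text
t: 8.9
ee_pos: [482.7, 153.4, 105.4]
orientation: [-1.935, 2.475, -0.015]
wrist_force: [-3.5, -12.5, 22.9]
grip_width: 0.179
gripper_force: 35.2
[ -3.4898905  -12.47532607  22.90535369] [-2.57193331  0.87938915 -0.72513665] -1.013898670603853
```

At the stop (moment -0.73 N m). I'll let it rise, open the fingers and go up to look.

```bash
python3 -m jog '[[[0,0,0.5],[0,0,0],1],[[0,0,0.6],[0,0,0],1],[[0,0,0.2],[0,0,0],1],[[0,0,0],[0,0,0],5],[[0,0,0],[0,0,0],5],[[0,0,0],[0,0,0],5],[[0,0,0],[0,0,0],5]]'
python3 -m jog '[[[0,0,2],[0,0,0],5],[[0,0,3],[0,0,0],5],[[0,0,4],[0,0,0],5],[[0,-4,2],[0,0,-0.14],0],[[0,-4,0],[0,0,-0.14],0],[[0,-4,0],[0,0,-0.14],0],[[0,0,0],[0,0,0],0],[[0,0,0],[0,0,0],0]]'
python3 - <<'E'
from h import *
o=observe()
f=snap('wrist')
np.save('wpose.npy',np.r_[o['ee_pos'],o['orientation']])
cv2.imwrite('pics/w5.png',f['color'][:,:,::-1])
E
```

```text
t: 9.6
ee_pos: [480.7, 157.4, 114.5]
orientation: [-1.94, 2.47, 0.0]
wrist_force: [-0.4, 0.9, -0.5]
grip_width: 0.588
gripper_force: 0.0
t: 10.4
ee_pos: [480.6, 36.7, 224.3]
orientation: [-1.381, 2.821, 0.001]
wrist_force: [0.8, -0.2, -0.4]
grip_width: 0.002
gripper_force: 0.0
```

View pics/w5.png

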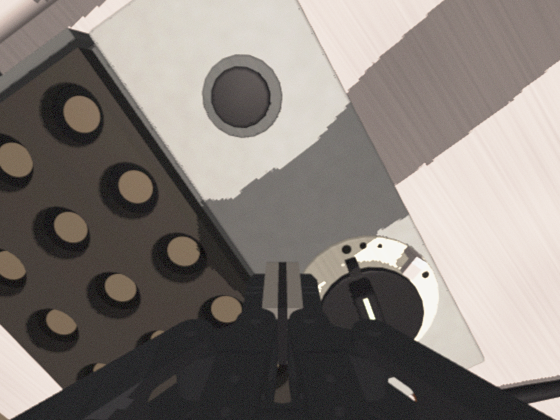

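The igniter is at (242,97). The knob's pointer has passed the catch at (412,262) and is on the far side. Next I'll measure the igniter, the knob angle and the knob height.

```bash
python3 - <<'E'
from h import *
f=load('wrist');P=np.load('wpose.npy')
for n,u,v,z in [('ign',242,97,109),('tooth',352,266,111),('lineA',366,300,137),('lineB',373,319,137),('skirt',395,285,111)]: print(n,*wpx(f,P,u,v,z))
E
```

```text
ign [457.8 -35.7 108. ] [457.7 -35.6 109. ]
tooth [470.5 109.4 109.1] [470.2 108.4 111. ]
lineA [473.7 122.9 136. ] [473.5 122.3 137. ]
lineB [452.3  44.5 268. ] [478.2 138.  137. ]
skirt [453.6 142.8 109.3] [453.4 141.7 111. ]
```

The knob is out and at about 1.4 rad. Now the igniter.

```bash
python3 -m jog '[[[-1.1,-3.6,0],[0,0,0],0],[[-1.2,-3.6,0],[0,0,0],0],[[0,0,-4],[0,0,0],0],[[0,0,-4],[0,0,0],0],[[0,0,-2],[0,0,0],0],[[0,0,0],[0,0,0],0]]'
python3 -m jog '[[[0,0,-0.5],[0,0,0],0],[[0,0,-0.5],[0,0,0],0],[[0,0,-0.5],[0,0,0],0],[[0,0,-0.2],[0,0,0],0],[[0,0,0],[0,0,0],0]]'
```

```text
t: 11.05
ee_pos: [454.9, -33.5, 121.4]
orientation: [1.384, -2.814, -0.006]
wrist_force: [-1.2, -0.1, -0.4]
grip_width: -0.002
gripper_force: 0.0
t: 11.55
ee_pos: [458.6, -34.7, 107.9]
orientation: [-1.382, 2.819, -0.001]
wrist_force: [1.2, 1.8, 2.3]
grip_width: 0.001
gripper_force: 1.3
```

```bash
python3 -m jog '[[[0,0,-0.4],[0,0,0],0],[[0,0,-0.4],[0,0,0],0],[[0,0,0],[0,0,0],0]]'; python3 -m jog '[[[0,0,-0.3],[0,0,0],0],[[0,0,0],[0,0,0],0],[[0,0,0],[0,0,0],0]]'
```

```text
t: 11.85
ee_pos: [458.7, -34.8, 100.9]
orientation: [-1.381, 2.819, -0.001]
wrist_force: [-2.9, 2.1, 14.3]
grip_width: -0.001
gripper_force: 7.2
t: 12.15
ee_pos: [458.9, -34.8, 100.6]
orientation: [-1.38, 2.817, -0.002]
wrist_force: [-9.1, 2.2, 37.1]
grip_width: -0.0
gripper_force: 18.5
```

The button is fully in. I'll release it, back off and check.

```bash
python3 -m jog '[[[0,0,1.5],[0,0,0],0],[[0,0,4],[0,0,0],0],[[0,0,4.5],[0,0,0],0],[[0,4,4],[0,0,0],0],[[0,4,0],[0,0,0],0],[[0,0,0],[0,0,0],0],[[0,0,0],[0,0,0],0]]'
python3 - <<'E'
from h import *
o=observe()
f=snap('wrist')
P=np.r_[o['ee_pos'],o['orientation']];np.save('wpose.npy',P)
cv2.imwrite('pics/w6.png',f['color'][:,:,::-1])
E
```

```text
t: 12.85
ee_pos: [457.1, 40.6, 231.1]
orientation: [1.384, -2.819, 0.001]
wrist_force: [0.5, -0.1, -0.8]
grip_width: -0.0
gripper_force: 0.0
```

View pics/w6.png

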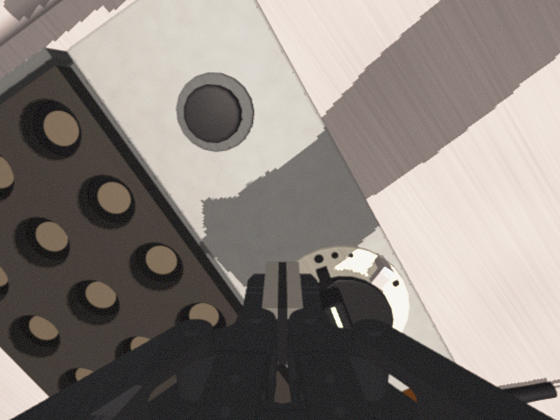

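The igniter at (215,112) is back out and the knob is still at its end. One last look at the lever.

```bash
python3 - <<'E'
from h import *
f=snap('side');cv2.imwrite('pics/s7.png',cv2.resize(f['color'][110:290,220:460,::-1],(800,600),interpolation=cv2.INTER_CUBIC))
E
```

```text
(no output)
```

View pics/s7.png

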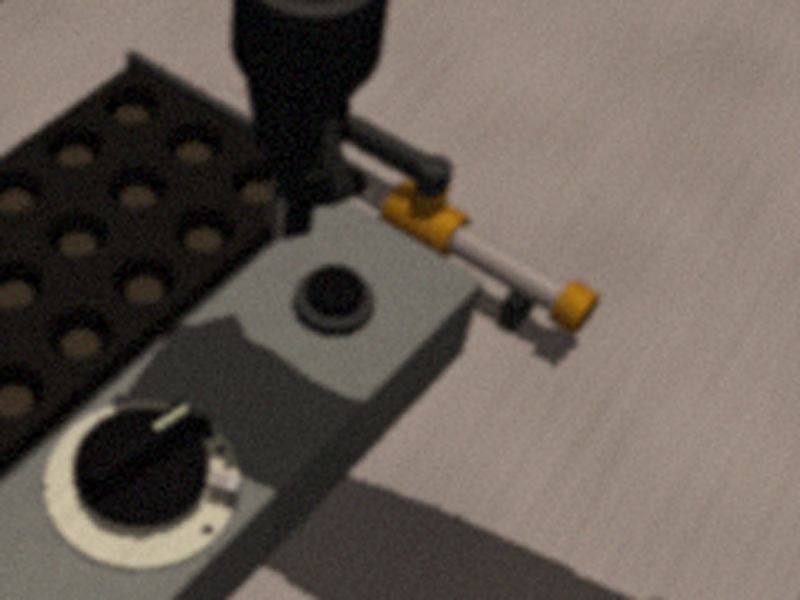

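The lever, (345,125) to (435,170), lies parallel to the pipe. The knob is turned, and the igniter is out.

```bash
python3 -c "from station import *; print(hand_in())"
```

```text
the job is handed in; nothing more can be done
None
```

I opened the gas lever to its stop, turned the burner knob to its end while pushed in and let it spring back out, then pressed and released the igniter, and handed the job in; no verdict was returned.

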